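# Hook up the tile press guard and slide the mould in

## Robot

A 6-joint arm with a two-finger parallel gripper is mounted at the origin on the work surface. World frame = base frame: x ahead of the robot, y to its left, z up, the work surface at z = 0. Lengths are in m, angles in rad, forces in N, time in s.
With the tool pointing down it reaches from about 0.35 to 0.85 m from the base axis. Payload 8.1 kg.
Tool frame: the origin (TCP) lies on the mounting face of the last link; the fingertips stand 186 mm ahead of it and the grasp point (between the pads) lies 167 mm ahead of it; z points along the fingers, y is the line along which they close (so a half turn about z gives the same grasp; the last joint's range is limited). The gripper opens to 93 mm and grips with 3 to 60 N. Pads are 15 mm wide; open, the fingers measure 128 mm over their backs; the gripper's body (75 mm by 188 mm) begins 65 mm behind the grasp point.
Start: joints at [-1.323, 0.13, 1.488, -0, 1.523, -0.085], TCP at [0.196, -0.567, 0.405] pointing down, gripper open.
Joint ranges: [-2.96, 2.96], [-0.89, 2.26], [0.02, 2.5], [-1.34, 4.48], [0, 2.73], [-2.66, 2.66]. Speed limits (rad/s): [2.39, 2.39, 2.79, 3.14, 3.14, 3.14].

## Interface

Orientations are given as a rotation vector (axis times angle).
In Python, from plant import * gives the robot as it stands. The module is installed in compiled form; this text tells all that it offers.
- The arm moves only by the tool arm_command, never from a script. Its argument "increments" is a list of rows, each a list of 6 numbers: the shift along the tool's x, y, z in units of 0.2 m (1.0 is 0.2 m), then the turn, a rotation vector about the tool's x, y, z in units of pi rad (1.0 is pi rad). A call has exactly 5 rows; each row is the pose to reach, as a shift and turn from the pose commanded when the call began, along the tool's axes at that moment, turning the shorter way round; what a row does not reach only later rows make up. A row lasts 1/8 s, in which the tool goes at most 62.5 mm and 10.7 degrees, less where a joint would pass 70% of its speed; a pose out of reach is approached as far as the arm can. A call with a number of a shift or a turn outside -1 to 1 is refused whole. A call with a gripper value outside its range is refused whole. "fingers" is the closure, from -1 (fully open) to 1 (shut), set as the call begins (left out, the last holds). The fingers move at their own pace and stop on an object; "force" is the grip in N (left out, the last holds). Time passes only in rows, so rows that repeat a pose let the fingers close, or fill a call up. It gives the time, the measured TCP pose, the force, the opening and the grip force at its end, in the units of the state.
- read_state(): the state, without advancing time (a new reading comes with each control period).
- read_camera(name): name is "scene" or "top" or "wrist"; returns a dict with "image" (420x560x3 uint8, red, green, blue), "fx", "fy", "cx", "cy" (pixels), "T" (4x4, takes a point from camera to world coordinates). Camera axes: x right, y down, z forward; pixel columns grow to the right and rows downward; lengths in m; the calibration is good to about 2 mm. The wrist camera is an equidistant fisheye: a pixel r from the principal point sees the ray r / f radians off the axis. A picture is of the moment at which its call begins. There is no depth.
- close_job(): hands the job in; it is judged then, once.
The state is a dict: "t": time; "q": joint angles; "dq": joint speeds; "joint_torque": joint torques, N m; "tool_pos": TCP position; "orientation": TCP orientation; "force": force on the tool from outside, world axes, zero at the start; "wrist_torque": the same for the moment, N m; "opening": finger opening in m; "gripper_force": force on a finger pad.
Only numpy, scipy, OpenCV 4.12 (cv2) and the standard library are available. Lean on these libraries where they do the work, as an engineer would, in place of code of your own. Each camera call takes 0.05 s, during which the arm holds its last target. There are 200 camera calls.

## Task

Lift the drop guard of the tile press by the black handle of its slotted bar and hook the bar's slot over the notched catch plate, so that the guard hangs there by itself once you let go. Then slide the mould carrier along the bed, under the raised guard, until it is fully home against the stops at the back, and leave the guard hooked up. Leave the bowls, jar, brush and other things on the table where they are.

Things in the scene. Friction and masses are not known exactly. Their poses are not given: they have to be found in the camera images.
- press: Grey bench tile press, fixed. Origin on the table top, mid-width, in the plane of the guard. Its x axis points into the press (the way the carrier is pushed), y to the left when looking along x, z up. The guard slides in two posts 265 mm high at x 6, y +-91 mm; head (232 mm high), ram and platen stand behind the guard (x 25 to 102 mm).
- bed (a point): Centre of the top of the press's bed, 30 mm above the table, at press x = -85 mm. The bed is 390 mm long (press x -280 to 110 mm), 200 mm wide; two rails 110 mm apart, 10 mm high, guide the carrier. Two end stops on the bed at press x = 85 mm halt the carrier's front edge. Axes as the press.
- crossbeam (a point): Top centre of the steel crossbeam that joins the two guard posts: 190 mm long (y), 14 mm thick (press x 14 to 28 mm), 238 to 252 mm above the table. It carries the notched plate. Axes as the press.
- guard (a joint): Height in m by which the drop guard is lifted: 0 down, 0.11 upper stop, about 0.08 when hooked up. The guard is a clear panel in an aluminium frame, 168 mm wide, 70 mm high, sliding straight up and down in the plane x = 0 of the press. With its bar it weighs about 0.7 kg; it falls when let go.
- guard_edge (a point): Middle of the guard's lower edge, 50 mm above the table when the guard is down (20 mm above the bed: the carrier's plate passes below, its mould block does not).
- bar: Slotted bar: upright flat steel bar, 10 mm thick (x), 16 mm wide (y), pivoted low on the guard's front and riding with it. Origin: the pivot, at press x = -20, y = 0, 62 mm above the table plus the guard's lift. z runs up the bar, x is the pivot axis, parallel to the press's x. It tilts from 0.18 rad towards press +y (it starts leaning 0.10 to 0.17 that way) to 0.40 towards -y; stiff, stays put.
- slot (a point): Middle of the slot's closed upper end, at (0, -19.5, 115) mm in the bar's frame, axes as the bar. The slot is beside the bar on its -y side and open downward: 23 mm wide (bar y -8 to -31), 17 mm deep, between the bar's edge, a bridge above (12 mm high) and an outer lip (bar y -31 to -41, lower end z = 98). Hooked, the bar leans about 0.1 to 0.2 rad towards press -y.
- handle (a point): Grip point on the black handle at the bar's top: a round rod 16 mm thick, 60 mm long, parallel to the press's x axis. The point is on its centre line, at (-20, 0, 168) mm in the bar's frame, about 230 mm above the table when the guard is down; the rod runs from 28 mm before it (towards -x) to 32 mm behind, the bar's front face is 15 mm behind it. Axes as the bar.
- notch: Notched catch plate: upright steel, 6 mm thick (y), jutting forward from the crossbeam. Its top edge has a notch 22 mm wide (x) where the bridge of the slot comes to rest, the lip hanging on the plate's -y side. Origin: centre of the notch floor, press x = -20, y = -38, 252 mm above the table; cheeks rise to 264 mm; underside at 230 mm. Axes as the press.
- carrier: Mould carrier, about 0.7 kg, loose on the bed between the rails: aluminium plate 200 mm (x) by 100 by 8 mm with a plaster block on its front part (x 30 to 100 mm, 80 mm wide, top at 58 mm). Origin: centre of the plate's underside, x into the press. Home against the stops the origin is at press x = -15 mm; it starts at -142 to -165 mm.
- lip (a point): Top of the outer face of the carrier's upright push lip at its rear end: 8 mm thick, 90 mm wide, top 45 mm above the plate's underside (75 mm above the table), outer face at carrier x = -100 mm. Axes as the carrier.
- glaze_bowl: White bowl, 110 mm across, 50 mm high; bystander. Origin at the centre of its underside.
- small_bowl: Blue bowl, 90 mm across, 45 mm high; bystander. Origin at the centre of its underside.
- tile_stack: Stack of terracotta tiles, 100 x 100 x 36 mm; bystander. Origin at the centre of its underside.
- kiln_prop: Pale square kiln prop, 40 x 40 x 75 mm, upright; bystander. Origin at the centre of its underside.
- glaze_jar: White jar, 68 mm across, 95 mm high; bystander. Origin at the centre of its underside.
- spare_mould: Spare plaster mould block, 110 x 90 x 45 mm, on the table; bystander. Origin at the centre of its underside.
- brush: Brush with a wooden handle, 190 mm long, lying; bystander.

How it is judged:
By the outcome, as a careful person would: the job done as asked, in the order asked, and still so for the second after the job is handed in, with the robot touching nothing.
It also fails if it takes over 56 s, if anything falls off the work surface, if the arm or the gripper's body presses on something with over 40 N, if the wrist force passes 120 N, or if a joint passes its speed limit or range.

## Working session

There is one attempt and no reset: what is moved stays moved. The work goes in short steps, Python scripts to look and compute and a tool call to move; the robot and the scene stay as the last step left them, time stands still between calls to the robot, and variables do not carry over. Pictures are saved under pics/ and viewed, at most 10 in all, crops included, and the job is handed in when it is done.

Besides the shell and the picture viewer there is one more tool, called after "Call:" as a command line: name --pt "numbers of a row" for each row, then --argument value for the rest. arm_command: Moves the arm, as the interface text tells. Shifts and turns lie within -1 to 1; 1 stands for 0.2 m of shift or pi rad of turn. Its arguments: {"type":"object","properties":{"increments":{"type":"array","items":{"type":"array","items":{"type":"number","minimum":-1,"maximum":1}}},"fingers":{"type":"number"},"force":{"type":"number"}},"required":["increments"]}

```bash
mkdir -p pics; python3 - <<'E'
from plant import *
import cv2,numpy as np
for n in("scene","top"):
    c=read_camera(n);cv2.imwrite(f"pics/{n}0.png",cv2.resize(c["image"][:,:,::-1],(800,600),interpolation=cv2.INTER_CUBIC))
    print(n,c["fx"],c["fy"],c["cx"],c["cy"]);print(np.round(c["T"],4).tolist())
s=read_state();print(s["t"],s["tool_pos"],s["orientation"],s["opening"])
E
```

```text
scene 430.07171631969715 430.07171631969715 274.91834112076117 207.04508380670205
[[0.2378, 0.7518, -0.615, 1.4082], [0.9713, -0.1813, 0.1539, -0.1829], [0.0043, -0.634, -0.7734, 1.1836], [0.0, 0.0, 0.0, 1.0]]
top 421.8735440829846 421.8735440829846 281.84581769379434 206.85843402217378
[[-0.0028, -0.9865, 0.1635, 0.3727], [-0.9995, -0.0026, -0.0326, 0.0351], [0.0326, -0.1635, -0.986, 1.3467], [0.0, 0.0, 0.0, 1.0]]
0.1 [ 0.19597604 -0.56687407  0.40380861] [-3.09659282e+00 -5.20060241e-01  1.80167080e-04] 0.09288219713223016
```

View pics/scene0.png

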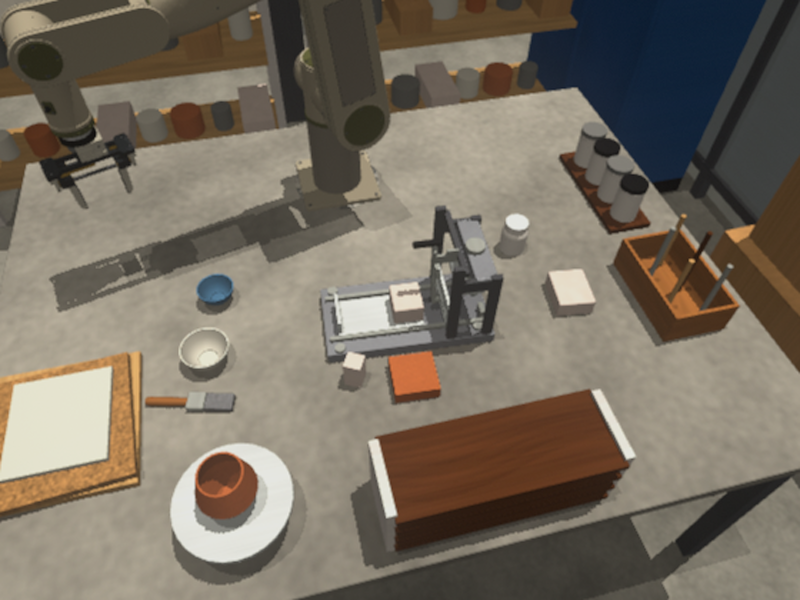

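View pics/top0.png

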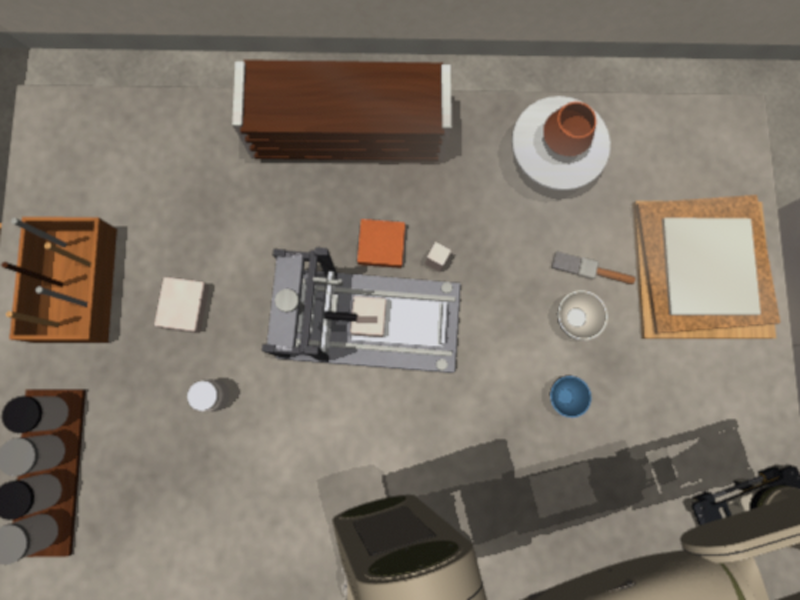

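The press is in the top view at about (365,315), with its x axis pointing image-left (world +y). The bed's front corners are near (462,282) and (456,372), and the handle near (340,317). I'll zoom in for measurement.

```bash
cat > h.py <<'E'
from plant import *
import cv2,numpy as np
from scipy.spatial.transform import Rotation as R
def ray(c,u,v):
    d=np.array([(u-c["cx"])/c["fx"],(v-c["cy"])/c["fy"],1.]);return c["T"][:3,:3]@d,c["T"][:3,3]
def atz(c,u,v,z):
    d,o=ray(c,u,v);return o+d*(z-o[2])/d[2]
def proj(c,p):
    q=np.linalg.inv(c["T"])@np.r_[p,1];return q[0]/q[2]*c["fx"]+c["cx"],q[1]/q[2]*c["fy"]+c["cy"]
E
python3 - <<'E'
from h import *
c=read_camera("top");a=c["image"][165:270,180:330,::-1]
d=read_camera("scene");b=d["image"][135:255,215:355,::-1]
a=cv2.resize(a,(750,525),interpolation=cv2.INTER_CUBIC);b=cv2.resize(b,(700,600),interpolation=cv2.INTER_CUBIC)
cv2.imwrite("pics/ta.png",a);cv2.imwrite("pics/sa.png",b)
E
```

```text
(no output)
```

View pics/ta.png

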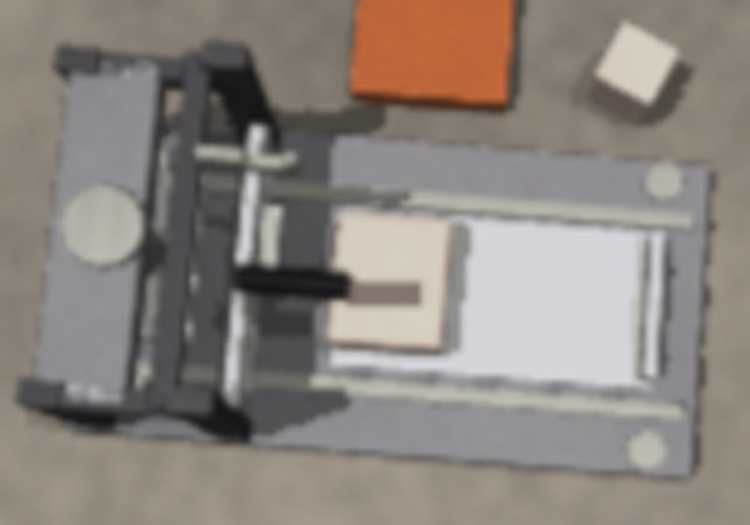

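View pics/sa.png

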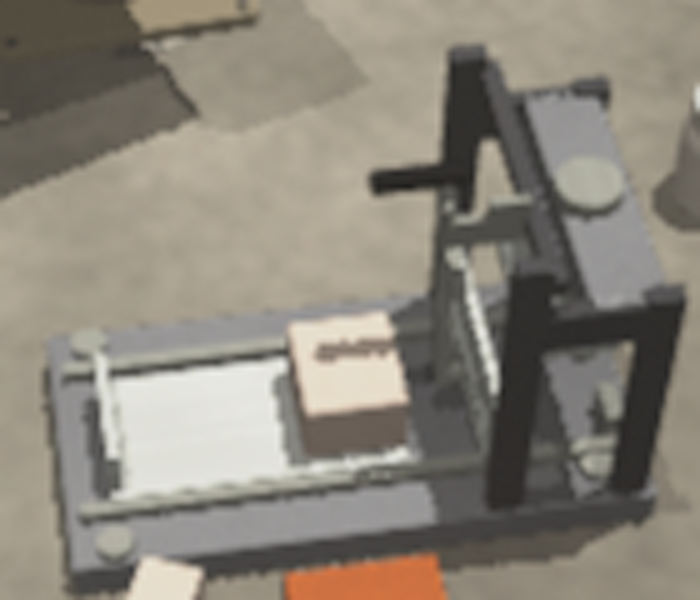

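```bash
cat >> h.py <<'E'
def pose(P): # press pose matrix from (x,y,yaw)
    T=np.eye(4);T[:3,:3]=R.from_euler("z",P[2]).as_matrix();T[:2,3]=P[:2];return T
def barpt(p,lean,lift): # bar frame -> press; lean>0 towards +y
    return R.from_euler("x",-lean).apply(p)+[-.020,0,.062+lift]
E
python3 - <<'E'
from h import *
from scipy.optimize import least_squares
ct,cs=read_camera("top"),read_camera("scene")
t=lambda x,y:(ct,180+(x-2)/5,165+(y-2)/5); s=lambda x,y:(cs,215+(x-2)/5,135+(y-2)/5)
F=[((-.28,-.1,.03),t(712,165)),((-.28,.1,.03),t(692,477)),((.006,-.091,.265),t(225,52)),((.006,.091,.265),t(187,398)),
((-.28,.1,.03),s(48,342)),((-.28,-.1,.03),s(70,570)),((.006,.091,.265),s(468,50)),((.006,-.091,.265),s(534,277))]
H=[(-.048,t(348,285)),(-.048,s(375,183))]
L=[(-.045,t(658,378)),(.045,t(665,235))]  # lip top
def f(P,full=False):
    T=pose(P);r=[]
    def add(p,m):
        r.extend(np.array(proj(m[0],(T@np.r_[p,1])[:3]))-m[1:])
    for p,m in F:add(p,m)
    for x,m in H:add(barpt(np.array([x,0,.168]),P[3],0),m)
    for y,m in [(.045,t(652,378)),(-.045,t(658,235))]:add((P[4]-.096,-abs(y) if y<0 else y,.075),m)
    return np.array(r)
o=least_squares(f,[.5,.1,1.5,.1,-.15],loss="soft_l1")
P=o.x;print(np.round(P,4));print(np.round(f(P).reshape(-1,2),1).tolist())
T=pose(P);
for n,p in dict(handle=barpt(np.array([-.02,0,.168]),P[3],0),notch=(-.02,-.038,.252),lip=(P[4]-.1,0,.075)).items():print(n,np.round((T@np.r_[p,1])[:3],4))
np.save("P.npy",P)
s=read_state();print(s["t"],R.from_rotvec(s["orientation"]).as_matrix().round(3).tolist(), s["tool_pos"])
E
```

```text
[ 0.5462  0.1503  1.4883  0.1312 -0.1495]
[[0.1, -0.5], [0.0, 0.1], [0.2, -0.4], [0.5, -0.3], [-0.2, -1.8], [0.5, -0.3], [0.6, -0.2], [0.5, -2.9], [0.4, -0.2], [-0.4, -0.4], [-0.4, 0.2], [0.4, -0.5]]
handle [0.521  0.1123 0.2286]
notch [0.5824 0.1272 0.252 ]
lip [ 0.5256 -0.0984  0.075 ]
0.3 [[0.945, 0.327, -0.0], [0.327, -0.945, 0.001], [0.0, -0.001, -1.0]] [ 0.19605213 -0.56700171  0.40439508]
```

```bash
cat >> h.py <<'E'
def plan(g,lean=0,pitch=0,tip=.167,n=1):
    """row(s) taking the point `tip` ahead of the TCP to press point g; lean to +y, pitch>0: wrist back towards -x"""
    P=np.load("P.npy");T=pose(P);s=read_state()
    W=T[:3,:3]@R.from_euler("y",-pitch).as_matrix()@R.from_euler("x",-lean).as_matrix()@np.diag([1,-1,-1.])
    p=(T@np.r_[g,1])[:3]-W[:,2]*tip
    C=R.from_rotvec(s["orientation"]).as_matrix()
    d=C.T@(p-s["tool_pos"]);w=R.from_matrix(C.T@W).as_rotvec()
    r=np.r_[d/.2,w/np.pi];m=max(1,abs(r[:3]).max())
    gp=np.linalg.inv(T)@np.r_[s["tool_pos"]+C[:,2]*tip,1]
    print("now",np.round(gp[:3],4),"row",np.round(r,3),"clipped",np.round(r/m,3) if m>1 else "","F",np.round(T[:3,:3].T@s["force"],1),"t",round(s["t"],2))
E
python3 -c "
from h import *
plan([-.05,.022,.33])"
```

```text
now [-0.7436  0.2899  0.2374] row [ 2.625 -2.634 -0.461 -0.    -0.    -0.368] clipped [ 0.997 -1.    -0.175 -0.    -0.    -0.14 ] F [-0.8 -0.1  0.9] t 0.3
```

Call:
arm_command --pt "0.2 -0.2 -0.3 0 0 -0.05" --pt "0.4 -0.4 -0.46 0 0 -0.1" --pt "0.6 -0.6 -0.46 0 0 -0.15" --pt "0.8 -0.8 -0.46 0 0 -0.2" --pt "1 -1 -0.46 0 0 -0.25" --fingers 0 --force 30

```text
t: 0.92
tool_pos: [0.3196, -0.312, 0.4972]
orientation: [2.658, 1.672, 0.001]
force: [0.7, -0.4, 0.7]
opening: 0.0483
gripper_force: 0.0
```

```bash
python3 -c "
from h import *
plan([-.05,.022,.33]);print(read_state()['opening'])"
```

```text
now [-0.4795  0.1876  0.3302] row [ 2.301  0.007  0.     0.     0.    -0.116] clipped [ 1.     0.003  0.     0.     0.    -0.051] F [-0.3 -0.8  0.7] t 0.93
0.048311632355624856
```

Call:
arm_command --pt "0.28 0 0 0 0 -0.03" --pt "0.56 0 0 0 0 -0.06" --pt "0.84 0.0 0 0 0 -0.09" --pt "1 0 0 0 0 -0.116" --pt "1 0 0 0 0 -0.116"

```text
t: 1.55
tool_pos: [0.4072, -0.1321, 0.4968]
orientation: [2.313, 2.126, 0.001]
force: [-1.2, -0.0, -1.0]
opening: 0.0463
gripper_force: 0.0
```

```bash
python3 -c "
from h import *
plan([-.05,.022,.33])"
```

```text
now [-0.2929  0.1152  0.3298] row [ 1.215  0.465 -0.     0.    -0.    -0.   ] clipped [ 1.     0.382 -0.     0.    -0.    -0.   ] F [-0.1  1.2 -1. ] t 1.55
```

Call:
arm_command --pt "0.25 0.1 0 0 0 0" --pt "0.5 0.2 0 0 0 0" --pt "0.75 0.3 0.0 0 0 0" --pt "1 0.46 0 0 0 0" --pt "1 0.46 0 0 0 0"

```text
t: 2.17
tool_pos: [0.5173, 0.0589, 0.4952]
orientation: [-2.314, -2.122, 0.003]
force: [-0.7, -1.1, 0.2]
opening: 0.0466
gripper_force: 0.0
```

```bash
python3 - <<'E'
from h import *
plan([-.05,.022,.33])
c=read_camera("wrist");cv2.imwrite("pics/w1.png",c["image"][:,:,::-1])
# predicted handle points in wrist view (equidistant)
P=np.load("P.npy");T=pose(P)
for x in(-.048,-.02,0):
    p=(T@np.r_[barpt(np.array([x,0,.168]),P[3],0),1]);q=(np.linalg.inv(c["T"])@p)[:3]
    th=np.arctan2(np.hypot(q[0],q[1]),q[2]);u=q[:2]/np.hypot(*q[:2])*th*c["fx"]+[c["cx"],c["cy"]];print(x,u.round(1))
E
```

```text
now [-0.0935  0.0217  0.3282] row [ 0.217 -0.005 -0.009 -0.001 -0.    -0.001] clipped  F [-1.2  0.6  0.2] t 2.17
-0.048 [275.4 190.4]
-0.02 [275.2 154.4]
0 [275.1 128.1]
```

View pics/w1.png

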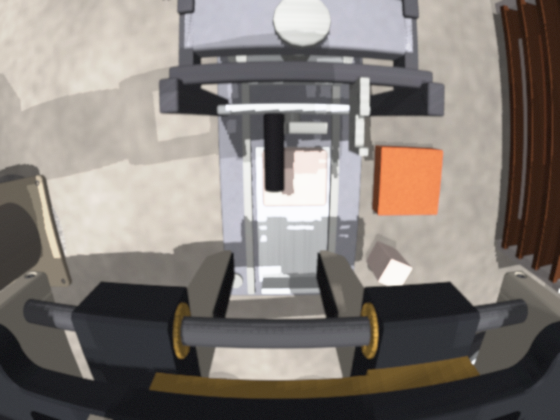

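The black handle runs from (273,115) to (275,191), which matches the predicted front end at (275,190). Next I descend on it.

Call:
arm_command --pt "0.217 -0.005 0 0 0 0" --pt "0.217 -0.005 0.15 0 0 0" --pt "0.217 -0.005 0.3 0 0 0" --pt "0.217 -0.005 0.4 0 0 0" --pt "0.217 -0.005 0.49 0 0 0"

```text
t: 2.85
tool_pos: [0.5187, 0.0993, 0.3983]
orientation: [2.319, 2.119, 0.0]
force: [-0.3, 0.1, 0.4]
opening: 0.0463
gripper_force: 0.0
```

Call:
arm_command --pt "0 0 0 0 0 0" --pt "0 0 0 0 0 0" --pt "0 0 0 0 0 0" --pt "0 0 0 0 0 0" --pt "0 0 0 0 0 0" --fingers 1 --force 40

```text
t: 3.48
tool_pos: [0.519, 0.1006, 0.3998]
orientation: [2.316, 2.121, 0.002]
force: [-0.2, -0.1, 4.5]
opening: 0.0149
gripper_force: 40.0
```

```bash
python3 - <<'E'
from h import *
P=np.load("P.npy")
h0=barpt(np.array([-.03,0,.168]),P[3],0);print(h0)
plan(h0)
print(read_state()["opening"],read_state()["gripper_force"])
E
```

```text
[-0.05        0.02198168  0.22855571]
now [-0.0517  0.0227  0.2328] row [ 0.009  0.005  0.021  0.001 -0.    -0.002] clipped  F [-0.1  0.2  4.5] t 3.48
0.014895028855478491 39.99857246875763
```

Call:
arm_command --pt "0 0 -0.05 0 0 0" --pt "0 0 -0.15 0 0 0" --pt "0 0 -0.28 0 0 0" --pt "0 0 -0.4 0 0 0" --pt "0 0 -0.5 0 0 0" --force 60

```text
t: 4.1
tool_pos: [0.5186, 0.1006, 0.5003]
orientation: [-2.317, -2.122, -0.0]
force: [2.8, 2.2, -9.9]
opening: 0.0146
gripper_force: 60.0
```

```bash
python3 - <<'E'
from h import *
plan([-.0517,.0222,.2318+.106])
c=read_camera("scene");b=c["image"][110:230,270:410,::-1]
cv2.imwrite("pics/s2.png",cv2.resize(b,(700,600),interpolation=cv2.INTER_CUBIC))
E
```

```text
now [-0.0518  0.0234  0.3333] row [ 0.     0.006 -0.023  0.    -0.    -0.002] clipped  F [ 2.5 -2.7 -9.9] t 4.1
```

View pics/s2.png

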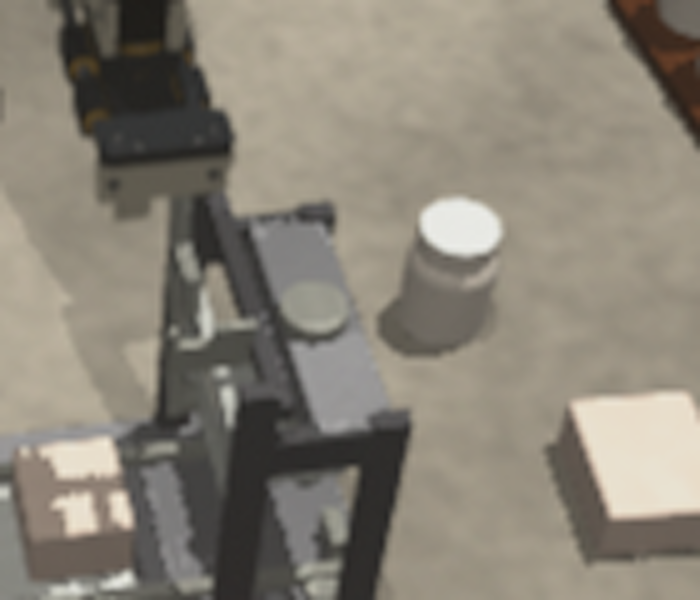

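The guard is up near its full lift, with the bar still left of the plate. Next: the last few mm of lift, then the lean.

Call:
arm_command --pt "0 0 -0.01 0 0 0" --pt "0 0 -0.02 0 0 0" --pt "0 0 -0.027 0 0 0" --pt "0 0 -0.027 0 0 0" --pt "0 0 -0.027 0 0 0"

```text
t: 4.78
tool_pos: [0.5187, 0.1006, 0.5037]
orientation: [-2.317, -2.121, 0.001]
force: [1.8, 2.8, -7.9]
opening: 0.0147
gripper_force: 60.0
```

```bash
cat >> h.py <<'E'
def bar(h,th,dx=-.0517):
    plan([dx,.168*np.sin(th)+.001,.062+h+.168*np.cos(th)],lean=th-.131,tip=.1712)
E
python3 - <<'E'
from h import *
for th in(.131,.07,.01,-.05,-.11,-.165):bar(.106,th)
E
```

```text
now [-0.0518  0.0235  0.3325] row [ 0.     0.002 -0.01  -0.    -0.    -0.002] clipped  F [ 3.  -1.5 -7.9] t 4.78
now [-0.0518  0.0235  0.3325] row [ 0.001  0.105 -0.014  0.019 -0.    -0.002] clipped  F [ 3.  -1.5 -7.9] t 4.78
now [-0.0518  0.0235  0.3325] row [ 0.002  0.207 -0.012  0.038 -0.    -0.002] clipped  F [ 3.  -1.5 -7.9] t 4.78
now [-0.0518  0.0235  0.3325] row [ 0.002  0.308 -0.003  0.057 -0.    -0.002] clipped  F [ 3.  -1.5 -7.9] t 4.78
now [-0.0518  0.0235  0.3325] row [ 0.003  0.408  0.012  0.076 -0.    -0.002] clipped  F [ 3.  -1.5 -7.9] t 4.78
now [-0.0518  0.0235  0.3325] row [ 0.003  0.499  0.03   0.094 -0.    -0.002] clipped  F [ 3.  -1.5 -7.9] t 4.78
```

Call:
arm_command --pt "0 0.1 -0.014 0.019 0 0" --pt "0 0.2 -0.012 0.038 0 0" --pt "0 0.31 -0.003 0.057 0 0" --pt "0 0.41 0.012 0.076 0 0" --pt "0 0.5 0.03 0.094 0 0"

```text
t: 5.4
tool_pos: [0.619, 0.0921, 0.4979]
orientation: [-2.144, -1.964, 0.293]
force: [0.7, 4.9, -6.5]
opening: 0.0149
gripper_force: 60.0
```

```bash
python3 - <<'E'
from h import *
for h in(.106,.09,.08):bar(h,-.165)
T=pose(np.load("P.npy"))
c=read_camera("scene");b=c["image"][110:230,270:410,::-1]
for n,p in dict(nf=(-.02,-.038,.252),slotpred=barpt(np.array([0,-.0195,.115]),-.165,.106)).items():
    u=np.array(proj(c,(T@np.r_[p,1])[:3]));print(n,((u-[270,110])*5).round())
cv2.imwrite("pics/s3.png",cv2.resize(b,(700,600),interpolation=cv2.INTER_CUBIC))
E
```

```text
now [-0.0517 -0.0272  0.3343] row [ 0.002 -0.003  0.003 -0.    -0.001 -0.002] clipped  F [ 5.  -0.3 -6.5] t 5.4
now [-0.0517 -0.0272  0.3343] row [ 0.002  0.02   0.08  -0.    -0.001 -0.002] clipped  F [ 5.  -0.3 -6.5] t 5.4
now [-0.0517 -0.0272  0.3343] row [ 0.002  0.035  0.128 -0.    -0.001 -0.002] clipped  F [ 5.  -0.3 -6.5] t 5.4
nf [195. 339.]
slotpred [198. 309.]
```

View pics/s3.png

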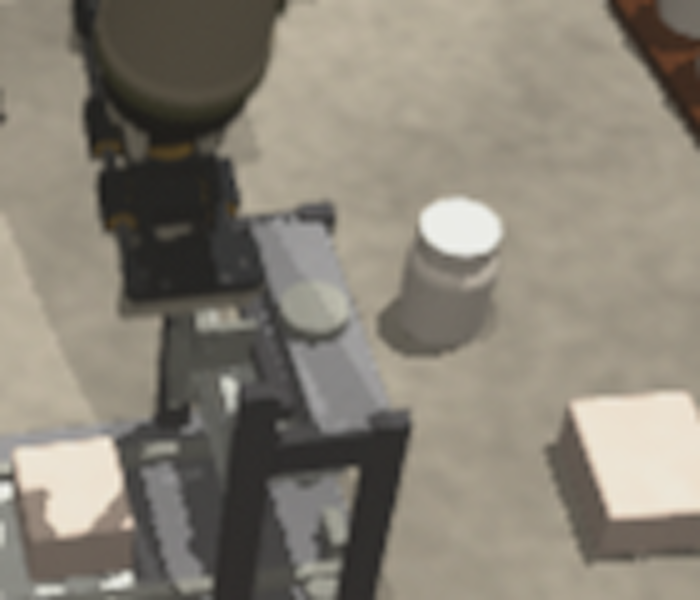

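The gripper hides the slot, but the lateral force is small, so the lip passed over the plate without touching. I lower it now.

Call:
arm_command --pt "0 0.01 0.03 0 0 0" --pt "0 0.018 0.06 0 0 0" --pt "0 0.025 0.09 0 0 0" --pt "0 0.032 0.118 0 0 0" --pt "0 0.032 0.118 0 0 0"

```text
t: 6.08
tool_pos: [0.6174, 0.0922, 0.4731]
orientation: [-2.145, -1.965, 0.292]
force: [0.0, 5.8, -7.3]
opening: 0.0143
gripper_force: 60.0
```

Call:
arm_command --pt "0 0.001 0.005 0 0 0" --pt "0 0.003 0.01 0 0 0" --pt "0 0.004 0.015 0 0 0" --pt "0 0.005 0.02 0 0 0" --pt "0 0.005 0.02 0 0 0"

```text
t: 6.7
tool_pos: [0.617, 0.0922, 0.4715]
orientation: [-2.146, -1.966, 0.289]
force: [-1.0, 5.2, 2.0]
opening: 0.015
gripper_force: 60.0
```

```bash
python3 - <<'E'
from h import *
bar(.08,-.165)
E
```

```text
now [-0.0517 -0.0259  0.3076] row [ 0.002  0.005 -0.002  0.001 -0.001 -0.001] clipped  F [5.1 1.4 2. ] t 6.7
```

Call:
arm_command --pt "0 0 0 0 0 0" --pt "0 0 0 0 0 0" --pt "0 0 0 0 0 0" --pt "0 0 0 0 0 0" --pt "0 0 0 0 0 0" --fingers 0.2

```text
t: 7.32
tool_pos: [0.6174, 0.0917, 0.4695]
orientation: [-2.146, -1.964, 0.292]
force: [-0.1, 0.5, -0.4]
opening: 0.0371
gripper_force: 0.0
```

Call:
arm_command --pt "0 0 -0.05 0 0 0" --pt "0 0 -0.15 0 0 0" --pt "0 0 -0.3 0 0 0" --pt "0 0 -0.45 0 0 0" --pt "0 0 -0.5 0 0 0"

```text
t: 7.95
tool_pos: [0.6466, 0.0892, 0.5679]
orientation: [-2.148, -1.967, 0.288]
force: [-0.1, 0.2, -0.9]
opening: 0.0375
gripper_force: 0.0
```

```bash
python3 - <<'E'
from h import *
print(read_state()["opening"])
T=pose(np.load("P.npy"));P=np.load("P.npy");tip=.186
plan([-.30,0,.30],pitch=.5,tip=tip)
c=read_camera("wrist");cv2.imwrite("pics/w2.png",c["image"][:,:,::-1])
E
```

```text
0.03748724999219529
now [-0.0523 -0.0517  0.3898] row [-1.686 -0.344  0.649 -0.09   0.158 -0.025] clipped [-1.    -0.204  0.385 -0.054  0.093 -0.015] F [ 0.2  0.1 -0.9] t 7.95
```

View pics/w2.png

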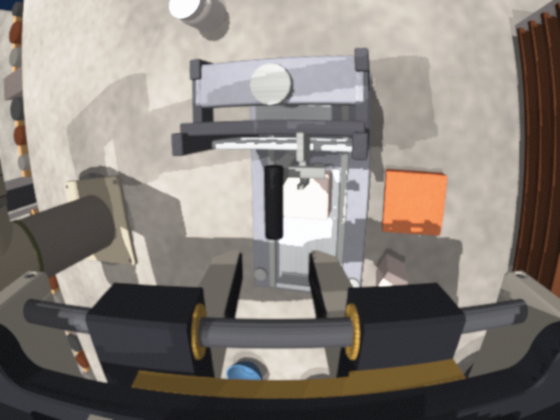

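The handle is still held high and the bridge sits across the plate near (310,172), so the guard is hooked. Now I move back and down behind the carrier.

Call:
arm_command --pt "-0.25 -0.05 0 -0.015 0.0 0" --pt "-0.5 -0.1 0.05 -0.03 0.03 -0.01" --pt "-0.75 -0.15 0.15 -0.045 0.06 -0.01" --pt "-1 -0.2 0.3 -0.06 0.09 -0.015" --pt "-1 -0.2 0.35 -0.06 0.1 -0.015"

```text
t: 8.62
tool_pos: [0.5685, -0.1081, 0.5067]
orientation: [-2.099, -1.909, -0.234]
force: [-0.4, 0.4, 0.0]
opening: 0.0372
gripper_force: 0.0
```

```bash
python3 - <<'E'
from h import *
plan([-.29,0,.2],pitch=.5,tip=.186)
E
```

```text
now [-0.1972 -0.0245  0.3312] row [-0.817 -0.143  0.505 -0.032  0.057 -0.012] clipped  F [0.3 0.4 0. ] t 8.62
```

Call:
arm_command --pt "-0.25 -0.05 0.1 -0.01 0.02 0" --pt "-0.5 -0.1 0.25 -0.02 0.04 -0.01" --pt "-0.75 -0.14 0.4 -0.032 0.057 -0.012" --pt "-0.817 -0.143 0.505 -0.032 0.057 -0.012" --pt "-0.817 -0.143 0.505 -0.032 0.057 -0.012"

```text
t: 9.25
tool_pos: [0.518, -0.224, 0.3644]
orientation: [-2.022, -1.873, -0.516]
force: [0.1, -0.4, 1.2]
opening: 0.0374
gripper_force: 0.0
```

```bash
python3 - <<'E'
from h import *
plan([-.285,0,.054],pitch=.5,tip=.186)
plan([-.285,0,.054],pitch=.5,tip=.186)
E
```

```text
now [-0.2863 -0.0022  0.2011] row [-0.347 -0.014  0.649 -0.001  0.     0.002] clipped  F [-0.4 -0.2  1.2] t 9.25
now [-0.2863 -0.0022  0.2011] row [-0.347 -0.014  0.649 -0.001  0.     0.002] clipped  F [-0.4 -0.2  1.2] t 9.25
```

Call:
arm_command --pt "-0.09 0 0.16 0 0 0" --pt "-0.18 -0.01 0.33 0 0 0" --pt "-0.26 -0.014 0.49 0 0 0" --pt "-0.32 -0.014 0.6 0 0 0" --pt "-0.347 -0.014 0.649 0 0 0"

```text
t: 9.88
tool_pos: [0.5174, -0.2224, 0.2198]
orientation: [-2.022, -1.88, -0.518]
force: [0.8, -0.3, 0.5]
opening: 0.0374
gripper_force: 0.0
```

```bash
python3 - <<'E'
from h import *
for x in(-.25,-.19,-.135,-.1216):plan([x,0,.054],pitch=.5,tip=.186)
E
```

```text
now [-0.2851 -0.0021  0.0563] row [ 0.146 -0.009  0.094  0.     0.001  0.003] clipped  F [-0.2 -0.8  0.5] t 9.88
now [-0.2851 -0.0021  0.0563] row [ 0.41  -0.006  0.237  0.     0.001  0.003] clipped  F [-0.2 -0.8  0.5] t 9.88
now [-0.2851 -0.0021  0.0563] row [ 0.652 -0.004  0.368  0.     0.001  0.003] clipped  F [-0.2 -0.8  0.5] t 9.88
now [-0.2851 -0.0021  0.0563] row [ 0.71  -0.003  0.4    0.     0.001  0.003] clipped  F [-0.2 -0.8  0.5] t 9.88
```

Call:
arm_command --pt "0.07 -0.004 0.045 0 0 0" --pt "0.146 -0.009 0.094 0 0 0" --pt "0.23 -0.008 0.14 0 0 0" --pt "0.32 -0.007 0.188 0 0 0" --pt "0.41 -0.006 0.237 0 0 0"

```text
t: 10.5
tool_pos: [0.5229, -0.1284, 0.2184]
orientation: [-2.026, -1.88, -0.52]
force: [-0.8, -5.3, 3.4]
opening: 0.0372
gripper_force: 3.0
```

```bash
python3 - <<'E'
from h import *
for x in(-.14,-.13,-.1216):plan([x,0,.054],pitch=.5,tip=.186)
E
```

```text
now [-0.1911 -0.0004  0.0548] row [0.219 0.003 0.125 0.001 0.001 0.003] clipped  F [-5.4  0.3  3.4] t 10.5
now [-0.1911 -0.0004  0.0548] row [0.263 0.003 0.149 0.001 0.001 0.003] clipped  F [-5.4  0.3  3.4] t 10.5
now [-0.1911 -0.0004  0.0548] row [0.3   0.003 0.169 0.001 0.001 0.003] clipped  F [-5.4  0.3  3.4] t 10.5
```

Pushing at about 5 N. I continue in slower steps.

Call:
arm_command --pt "0.05 0 0.028 0 0 0" --pt "0.1 0 0.056 0 0 0" --pt "0.15 0 0.085 0 0 0" --pt "0.2 0 0.113 0 0 0" --pt "0.25 0 0.141 0 0 0"

```text
t: 11.12
tool_pos: [0.5271, -0.0718, 0.2171]
orientation: [-2.025, -1.879, -0.52]
force: [-0.8, -5.8, 4.1]
opening: 0.0373
gripper_force: 3.1
```

Call:
arm_command --pt "0.008 0 0.005 0 0 0" --pt "0.016 0 0.01 0 0 0" --pt "0.024 0 0.014 0 0 0" --pt "0.032 0 0.018 0 0 0" --pt "0.04 0 0.023 0 0 0"

```text
t: 11.75
tool_pos: [0.5277, -0.0633, 0.2165]
orientation: [-2.025, -1.878, -0.519]
force: [-1.5, -6.3, 5.0]
opening: 0.0374
gripper_force: 3.3
```

```bash
python3 - <<'E'
from h import *
plan([-.1216,0,.054],pitch=.5,tip=.186)
E
```

```text
now [-0.1258  0.0004  0.0529] row [0.018 0.005 0.005 0.001 0.001 0.003] clipped  F [-6.4  0.9  5. ] t 11.75
```

Call:
arm_command --pt "0.004 0 0.002 0 0 0" --pt "0.008 0 0.004 0 0 0" --pt "0.012 0 0.006 0 0 0" --pt "0.018 0 0.008 0 0 0" --pt "0.022 0 0.01 0 0 0"

```text
t: 12.38
tool_pos: [0.5279, -0.0592, 0.2167]
orientation: [-2.026, -1.879, -0.518]
force: [-2.9, -13.8, 4.4]
opening: 0.0372
gripper_force: 7.0
```

Call:
arm_command --pt "0.003 0 0.0015 0 0 0" --pt "0.006 0 0.003 0 0 0" --pt "0.009 0 0.0045 0 0 0" --pt "0.012 0 0.006 0 0 0" --pt "0.012 0 0.006 0 0 0"

```text
t: 13.0
tool_pos: [0.528, -0.0583, 0.2171]
orientation: [-2.029, -1.881, -0.515]
force: [-6.3, -22.8, 6.8]
opening: 0.0369
gripper_force: 11.8
```

```bash
python3 - <<'E'
from h import *
plan([-.1216,0,.054],pitch=.5,tip=.186)
E
```

```text
now [-0.1216  0.0004  0.053 ] row [-0.006  0.005 -0.004  0.001  0.003  0.002] clipped  F [-23.3   4.4   6.8] t 13.0
```

The force rises to 23 N exactly at the predicted home position. I back off, rise and check.

Call:
arm_command --pt "-0.02 0 -0.01 0 0 0" --pt "-0.08 0 -0.044 0 0 0" --pt "-0.16 0 -0.088 0 0 0" --pt "-0.26 0 -0.144 0 0 0" --pt "-0.35 0 -0.19 0 0 0"

```text
t: 13.62
tool_pos: [0.5215, -0.1363, 0.2159]
orientation: [-2.024, -1.876, -0.519]
force: [0.1, 0.7, 1.4]
opening: 0.0374
gripper_force: 0.0
```

Call:
arm_command --pt "-0.1 0 -0.2 0 0 0" --pt "-0.2 0 -0.4 0 0 0" --pt "-0.3 0 -0.6 0 0 0" --pt "-0.4 0 -0.75 0 0 0" --pt "-0.4 0 -0.75 0 0 0"

```text
t: 14.25
tool_pos: [0.5103, -0.2793, 0.3112]
orientation: [-2.029, -1.877, -0.52]
force: [0.0, 0.5, -1.7]
opening: 0.0371
gripper_force: 0.0
```

```bash
python3 - <<'E'
from h import *
plan([-.3,0,.054],pitch=.5,tip=.186)
T=pose(np.load("P.npy"));c=read_camera("scene");b=c["image"][110:250,215:385,::-1]
for n,p in dict(handle_end=barpt(np.array([-.048,0,.168]),-.165,.08),slot=barpt(np.array([0,-.0195,.115]),-.165,.08),blockfrontL=(.015,.04,.088),blkR=(.015,-.04,.088),lipL=(-.115,.045,.075),lipR=(-.115,-.045,.075)).items():
    u=np.array(proj(c,(T@np.r_[p,1])[:3]));print(n,((u-[215,110])*4).round())
cv2.imwrite("pics/s4.png",cv2.resize(b,(680,560),interpolation=cv2.INTER_CUBIC))
E
```

```text
now [-0.3427 -0.0005  0.1476] row [-0.039 -0.001  0.513  0.002  0.001  0.002] clipped  F [ 0.5  0.  -1.7] t 14.25
handle_end [312. 215.]
slot [376. 271.]
blockfrontL [384. 333.]
blkR [405. 406.]
lipL [232. 357.]
lipR [249. 440.]
```

View pics/s4.png

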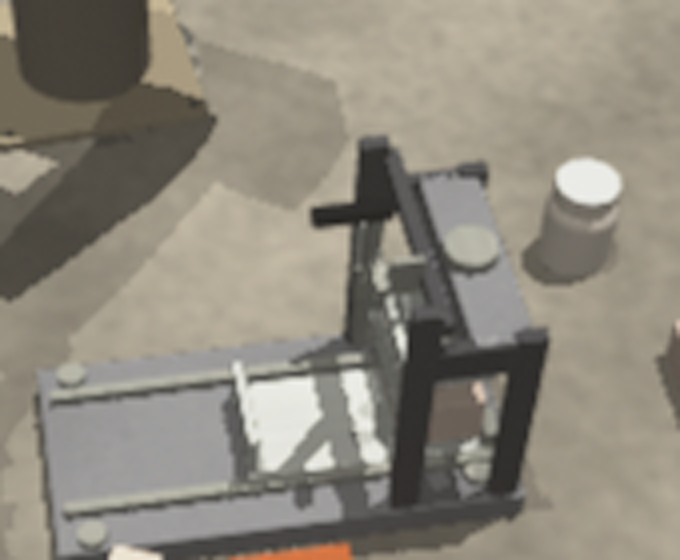

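The handle end at (313,215) and the push lip from (236,362) to (250,445) both match the hooked and home predictions, and the robot touches nothing. I hand the job in.

```bash
python3 -c "
from plant import *
print(close_job())"
```

```text
the job is handed in; nothing more can be done
None
```

The guard is hooked on the notched plate and hangs by itself, the mould carrier is home against the back stops, no bystander was disturbed that I could see, and the job was handed in at about 14 s of robot time; the judge's verdict was not shown.

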